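Rock the tilt gauge on the flow cell's sprung bar to its mark and hold

ROBOT

A 6-joint arm with a two-finger parallel gripper is mounted at the origin on the work surface. World frame = base frame: x ahead of the robot, y to its left, z up, the work surface at z = 0. Lengths are in m, angles in degrees, forces in N, time in s.
With the tool pointing down it reaches from about 0.35 to 0.875 m from the base axis. Payload 4.2 kg.
Tool frame: the origin (TCP) lies midway between the tips of the shut fingers; the grasp point (between the pads) lies 19 mm behind it; y points along the fingers, z is the direction in which the jaws open and shut, and the axes are right-handed (so a half turn about y gives the same grasp; the last joint's range is limited). The gripper opens to 87 mm and grips with 3 to 60 N. Pads are 19 mm wide; open, the fingers measure 117 mm over their backs; the gripper's body (75 mm by 190 mm) begins 51 mm behind the grasp point.
Start: joints at [89.817, 22.042, 0.453, 0, -68.411, -14.817], TCP at [0.162, 0.604, 0.223] pointing down, gripper open.
Joint ranges: [-179.83, 179.83], [-69.29, 118.12], [-61.27, 80.66], [-181.25, 117.63], [-171.15, -9.14], [-177.46, 177.46]. Speed limits (degrees/s): [159.86, 159.86, 180, 180, 180, 180].

INTERFACE

Orientations are given as [roll, pitch, yaw] about the fixed x, y, z axes, in that order (R = Rz(yaw) Ry(pitch) Rx(roll)).
In Python, from workcell import env gives the robot as it stands. The module is installed in compiled form; this text tells all that it offers. Calls block until the motion is done:
- env.goto(position, orientation): joint-space move of the TCP to a pose.
- env.move_straight(position, rotation=None, rate=0.15, force_limit=None): straight line of the TCP; rotation=None keeps the orientation; rate is the mean speed in m/s. With force_limit (N) it stops when the force on the tool has changed by that much, and returns True; else False.
- env.set_joints(angles): joint-space move.
- env.gripper_to(opening, grasp_force=None): opening from 0.0 (shut) to 1.0 (fully open); grasp_force is the grip in N (None keeps the last); returns when the fingers have stopped.
- env.dwell(seconds).
- env.inverse_kinematics(position, orientation): joint angles nearest the present ones, or None.
- env.read_state(): the state.
- env.grab_frame(name): name is "side" or "top"; returns a dict with "image" (480x640x3 uint8, blue, green, red), "fx", "fy", "cx", "cy" (pixels), "position" and "orientation" of the camera in the world. Camera axes: x right, y up, looking along -z (the intrinsics and any distortion apply to the point x, -y, -z); pixel columns grow to the right and rows downward; lengths in m; the calibration is good to about 2 mm. A picture is of the moment at which its call begins. There is no depth.
A pose or a line that the arm cannot do raises env.Unreachable and nothing moves.
- env.close_job(): hands the job in, once; it reports no verdict.
Trained networks look in a picture, given as the dict that the camera call returned (one of the last four; its "shot" number tells which), for a name from the list of things; names that differ only in an ending like _2 or _b are one class to them, and where a whole thing is asked for, a point or a joint stands for the part that bears it (a point fixed in the world has none). Each returns a list of dicts, best first, with "score" (0 to 1); they miss things now and then, are a little off and sometimes report something else, mostly with a low value. They report only what shows in the picture. A call takes as long as a camera call. They do not tell look-alikes from the thing itself.
- env.search_frame(picture, thing): "xyz" ([x, y, z] in m, in world coordinates, good to about 4 mm: the middle of the surface that is visible of it).
- env.trace(picture, thing): "mask" (480x640 bool, what is visible of it).
The state is a dict: "clock": time; "joint_positions": joint angles; "qvel": joint speeds; "joint_torque": joint torques, N m; "position": TCP position; "tool_rot": TCP orientation; "force": force on the tool from outside, world axes, zero at the start; "wrist_torque": the same for the moment, N m; "opening": opening from 0.0 (shut) to 1.0 (fully open).
Only numpy, scipy, OpenCV 4.12 (cv2) and the standard library are available. Lean on these libraries where they do the work, as an engineer would, in place of code of your own. Each camera call takes 0.05 s, during which the arm holds its last target. There are 200 camera calls.

TASK

The flow cell must be shimmed to the tilt marked on the pendulum gauge: lift the gauge off the freely spinning sample turntable and stand it upright with the middle of its foot across the middle of the sprung round bar on top of the cell, dial axle in line with the bar, pressing the bar part-way down. Then rock the gauge on the bar until its swinging pointer settles on the black tab of its dial, and finish while still gripping it there, still, on the bar with the bar part-way down (not off its springs, not bottomed), so that a colleague can measure the gap. Do not disturb the glassware and tray.

Things in the scene. Friction and masses are not known exactly. Their poses are not given: they have to be found in the camera images.
- gauge_mid (a point): Centre (half-way up) of the loose pendulum tilt gauge, 152 mm tall, 0.2 to 0.35 kg, upright on the turntable at any heading. Axes: x = dial axle (through its thickness), y = along its foot, z = up. On top an aluminium grip block, 20 (x) by 36 (y) mm, from 28 to 76 mm above this point; pinch it across its 20 mm, about 52 mm above this point.
- gauge_foot (a point): Centre of the flat underside of the gauge's foot, same axes. Foot: 40 (x) by 70 (y) by 12 mm. Above it a round white dial drum, diameter 88, thickness 22 mm (x), axle 60 mm above this point; the grip block starts at 104 mm. Both dial faces look alike, each with needle and tab.
- pointer (a joint): Gauge's black needle, a pendulum on the dial axle that always hangs plumb; it swings freely and settles in about 2 s. 0 = along the gauge's -z (gauge upright); positive = tip towards the gauge's +y. Turning the gauge by an angle a about its own +x changes it by -a.
- tab (a joint): Black tab on the dial rim, 6 by 8 mm: the mark, held inside the drum by stiff friction, not to be moved. Same axis, zero and sign as the pointer; stands at 0.2 to 0.42 rad on the +y side. The pointer is on the mark when both values agree.
- pointer_tip (a point): Tip of the needle, 34 mm from the axle (at mid thickness of the dial).
- tab_mark (a point): Inner end of the tab, at the middle of its width, 34 mm from the axle (at mid thickness of the dial).
- bar_top (a point): Top middle of the sprung bar: a level steel rod, diameter 16, length 70 mm along this point's x (z up), 134 mm above the table when free, 34 mm above the top of the flow cell, a fixed 104 by 114 mm stack of steel plates and yellow gasket on a lab jack, with 6 mm bolt heads at its corners. The point sinks with the bar.
- bar (a joint): How far the sprung bar is pressed straight down, m: 0 free, 0.012 bottomed; about 0.7 N per mm. The gauge's own weight would press it 3 to 5 mm.
- turntable: White turntable disc of 200 mm diameter, top 36 mm above the table, spinning freely about its upright axis on a fixed grey foot of 120 mm diameter; origin at the centre of the underside of that foot. The gauge and one vial stand on it off its axis.
- vial: Bystander: small clear glass vial with white cap, diameter 24, height 55 mm, standing on the turntable; may ride round with it but must stay standing. Origin under its centre.
- flask: Bystander: amber bottle, diameter 60, height 110 mm, on the table; leave it alone. Origin under its centre.
- sample: Bystander: green glass vial with white cap, diameter 32, height 60 mm, on the table; leave it alone. Origin under its centre.
- tray: Bystander: grey open tray 120 by 90 by 30 mm on the table; leave it alone. Origin under its centre.
There are look-alikes about, which are no part of the job. What is meant by the part that bears bar_top is not green, and is the larger of those in its own colour. Leave any pink look-alike of the part that bears gauge_mid alone.

How it is judged (in metres and radians):
On the way, in this order (a step that is already met when the one before it is completed fails the run):
1. the gauge is gripped and lifted clear of the turntable (foot at least 30 mm above it) (contact force between gauge and the fingers above 1 N and height (world z) of gauge_foot above 0.066 m), for 0.1 s.
2. the gauge, gripped, stands upright (within 0.12 rad) with the middle of its foot on the middle of the bar (within 18 mm each way), axle in line with the bar (0.2 rad), pressing it down by 1.5 to 10 mm (contact force between gauge and the fingers above 1 N and value of joint bar between 0.0015 and 0.01 m and contact force between gauge and bar above 0.3 N and angle between gauge_mid's own z axis and vertical below 0.12 rad and x of gauge_foot in the frame of bar_top between -0.018 and 0.018 m and y of gauge_foot in the frame of bar_top between -0.018 and 0.018 m and angle between the x axis of gauge_mid and the x axis of bar_top, either way round below 0.2 rad), for 0.2 s.
At the end, for the whole second after the job is handed in: The gauge is still gripped and still (20 mm/s); its pointer has settled (0.3 rad/s) with its tip within 3 mm of the middle of the tab; the middle of its foot rests on the middle of the bar within 18 mm each way, axle within 0.2 rad of the bar's direction, and the bar is pressed down by 1.5 to 10 mm (contact force between gauge and the fingers above 1 N and distance between pointer_tip and tab_mark below 0.003 m and velocity of joint pointer between -0.3 and 0.3 rad/s and value of joint bar between 0.0015 and 0.01 m and contact force between gauge and bar above 0.3 N and linear speed of gauge below 0.02 m/s and angle between gauge_mid's own z axis and vertical below 0.6 rad and x of gauge_foot in the frame of bar_top between -0.018 and 0.018 m and y of gauge_foot in the frame of bar_top between -0.018 and 0.018 m and angle between the x axis of gauge_mid and the x axis of bar_top, either way round below 0.2 rad); the arm keeps its last pose, push and grip.
It fails at once if the vial on the turntable is tipped over (angle between vial's own z axis and vertical above 0.5 rad).
It fails at once if the flask is moved by more than 20 mm (distance of flask from where it was at the start of the episode above 0.02 m).
It fails at once if the sample is moved by more than 20 mm (distance of sample from where it was at the start of the episode above 0.02 m).
It fails at once if the tray is moved by more than 20 mm (distance of tray from where it was at the start of the episode above 0.02 m).
It also fails if it takes over 51 s, if anything falls off the work surface, if the arm or the gripper's body presses on something with over 40 N, if the wrist force passes 120 N, or if a joint passes its speed limit or range.

## Working session

There is one attempt and no reset: what is moved stays moved. The work goes in short steps, each a Python script; the robot and the scene stay as the last script left them, time stands still between calls to the robot, and variables do not carry over. Pictures are saved under pics/ and viewed, about 8 in all and at most 12, crops included, and the job is handed in when it is done.

```bash
mkdir -p pics; ls
cat > h.py <<'E'
import numpy as np, cv2
from workcell import env
from scipy.spatial.transform import Rotation as R
def cam(f):
    o=np.array(f["orientation"],float)
    Rm=o if o.shape==(3,3) else (R.from_euler('xyz',o,degrees=True).as_matrix() if o.size==3 else R.from_quat(o).as_matrix())
    return np.array(f["position"],float),Rm
def proj(f,P):
    p,Rm=cam(f); q=(np.atleast_2d(P)-p)@Rm
    return np.c_[f["cx"]+f["fx"]*q[:,0]/-q[:,2], f["cy"]+f["fy"]*(-q[:,1])/-q[:,2]]
def ray(f,uv):
    p,Rm=cam(f); u,v=uv
    d=Rm@np.array([(u-f["cx"])/f["fx"],-(v-f["cy"])/f["fy"],-1.]); return p,d
def at_z(f,uv,z):
    p,d=ray(f,uv); return p+d*(z-p[2])/d[2]
E
python3 - <<'E'
from h import *
for n in("top","side"):
    f=env.grab_frame(n); cv2.imwrite(f"pics/{n}0.png",f["image"])
    print(n,{k:v for k,v in f.items() if k!="image"})
    for t in("gauge_mid","gauge_foot","bar_top","turntable","vial","flask","sample","tray","tab","pointer","pointer_tip","tab_mark"):
        for d in env.search_frame(f,t):
            print(t,round(d["score"],2),np.round(d["xyz"],3),np.round(proj(f,d["xyz"])[0]))
print(env.read_state())
E
```

```text
pics
top {'fx': 458.0847516190623, 'fy': 458.0847516190623, 'cx': 318.405375342864, 'cy': 235.9205538286733, 'position': array([0.38232704, 0.03637524, 1.11468425]), 'orientation': array([ 12.03901773,   0.16141381, -89.33582164]), 'shot': 1}
gauge_mid 0.92 [ 0.52  -0.15   0.123] [406. 270.]
gauge_mid 0.83 [0.424 0.036 0.086] [320. 314.]
gauge_foot 0.88 [ 0.524 -0.147  0.128] [405. 268.]
gauge_foot 0.71 [0.423 0.039 0.089] [319. 315.]
bar_top 0.81 [0.574 0.196 0.131] [248. 243.]
bar_top 0.66 [0.654 0.525 0.135] [101. 206.]
bar_top 0.47 [0.731 0.308 0.09 ] [206. 181.]
turntable 0.69 [ 0.501 -0.193  0.035] [418. 283.]
turntable 0.49 [ 0.523 -0.148  0.122] [405. 269.]
vial 0.5 [ 0.485 -0.245  0.087] [446. 288.]
flask 0.92 [0.552 0.394 0.075] [165. 256.]
sample 0.5 [ 0.757 -0.06   0.059] [361. 176.]
tray 0.65 [ 0.574 -0.457  0.006] [522. 256.]
tray 0.49 [ 0.522 -0.144  0.126] [404. 269.]
pointer 0.41 [ 0.571 -0.456  0.002] [521. 257.]
tab_mark 0.38 [ 0.52  -0.147  0.124] [405. 270.]
side {'fx': 558.8646541419889, 'fy': 558.8646541419889, 'cx': 323.9992533114607, 'cy': 244.7070061420131, 
[... 760 characters left out ...]
0.525 -0.16   0.099] [306. 297.]
{'clock': 1.3, 'joint_positions': array([ 8.98154310e+01,  2.20411257e+01,  4.52998605e-01,  9.58234075e-04,
       -6.84110670e+01, -1.48168579e+01]), 'qvel': array([-0.00446414,  0.0545967 , -0.02683496, -0.01845552, -0.06625783,
       -0.06776776]), 'joint_torque': array([-1.49967418e-03, -3.90470695e+01,  1.87619537e+01,  4.22428295e+00,
        1.55206898e-02, -3.29003990e-05]), 'position': array([0.16175029, 0.60369042, 0.22256095]), 'tool_rot': array([-9.00010070e+01,  6.55290491e-04,  1.64998926e+02]), 'force': array([ 0.11735931, -0.24893109, -0.41193994]), 'wrist_torque': array([-0.06653362, -0.04263133, -0.00253654]), 'opening': 1.002990364572746}
```

View pics/top0.png

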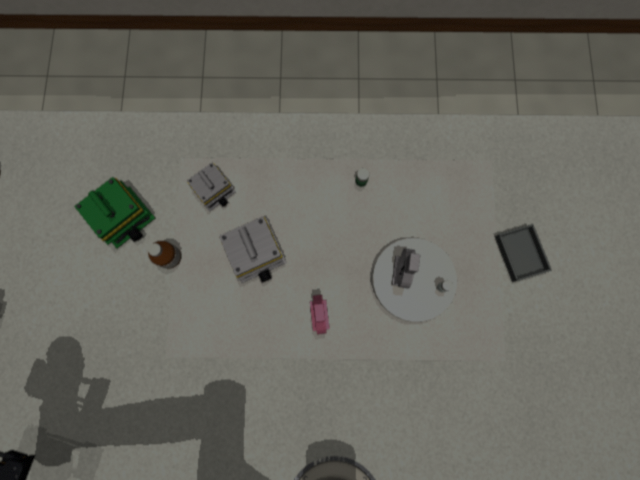

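View pics/side0.png

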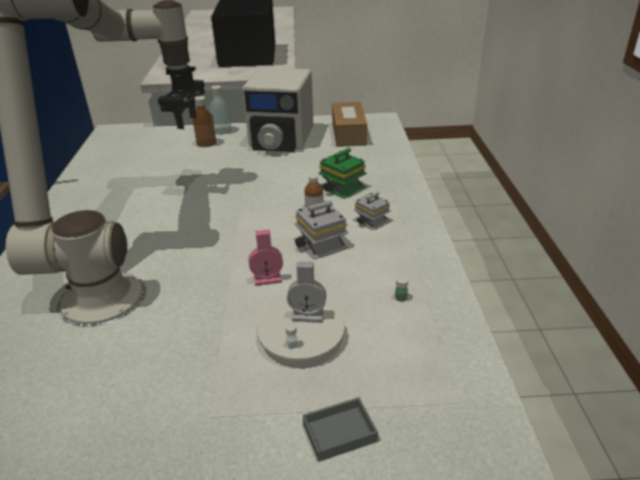

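The top view shows the gauge on the white turntable at (406,268). A pink look-alike is at (320,314). The flow cells are large grey (252,243), small grey (210,185) and green (113,212). I choose the grey gauge on the turntable and the large grey cell. One composite of close crops should confirm this and give the headings.

Run:
```python
import cv2,numpy as np
t=cv2.imread("pics/top0.png");s=cv2.imread("pics/side0.png")
def c(i,u,v,w,h,W,H): return cv2.resize(i[v-h//2:v+h//2,u-w//2:u+w//2],(W,H),interpolation=cv2.INTER_CUBIC)
a=np.hstack([c(t,406,268,50,50,400,300) if 0 else c(t,406,268,64,48,400,300),c(t,252,243,80,60,400,300)])
b=np.hstack([c(s,306,295,64,48,400,300) if 0 else c(s,306,292,80,60,400,300),c(s,320,222,80,60,400,300)])
cv2.imwrite("pics/crop1.png",np.vstack([a,b]))
```

```text
(no output)
```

View pics/crop1.png

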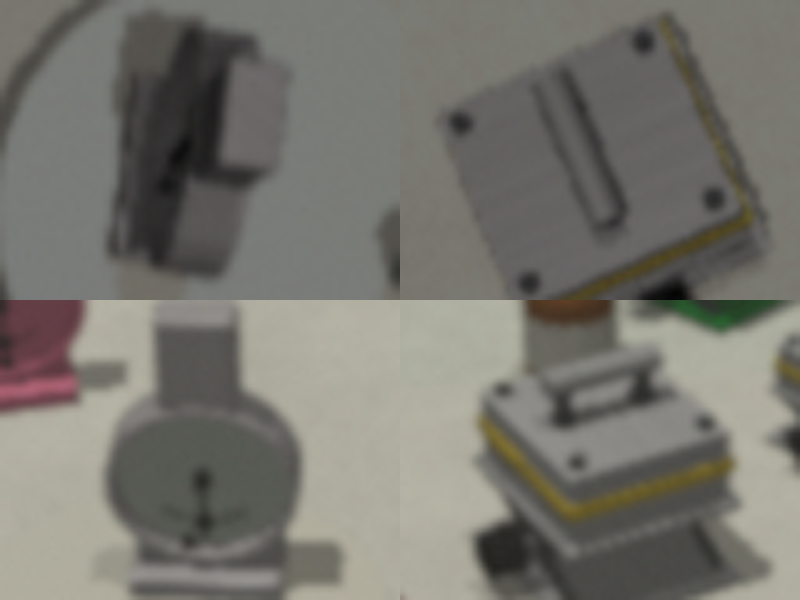

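Run:
```python
from h import *
t=env.grab_frame("top"); s=env.grab_frame("side")
cr=np.array([(228,52),(290,68),(275,178),(213,168)])/6.25+[374,244]
P=np.array([at_z(t,c,0.188) for c in cr]);print(P.round(4));g=P.mean(0);print("grip top",g,"sides",np.linalg.norm(P-np.roll(P,-1,0),axis=1))
for a,b in((0,3),(1,2)): d=P[a]-P[b];print("gauge y-line heading",np.degrees(np.arctan2(d[1],d[0])))
d=P[1]-P[0];print("x-line",np.degrees(np.arctan2(d[1],d[0])))
# grey edge fit of the bar
b=np.array([(150,75),(211,218)])/5+[212,213]
B=np.array([at_z(t,c,0.132) for c in b]);print("bar",B.mean(0),np.linalg.norm(B[1]-B[0]),np.degrees(np.arctan2(*(B[0]-B[1])[[1,0]])))
bolts=np.array([(60,123),(243,42),(313,200),(128,282)])/5+[212,213]
Q=np.array([at_z(t,c,0.106) for c in bolts]);print("bolts",Q.round(4),Q.mean(0))
for a,c in((0,1),(3,2),(1,2),(0,3)):
    d=Q[a]-Q[c];print(np.linalg.norm(d),np.degrees(np.arctan2(d[1],d[0])))
bs=np.array([(137,390),(250,355)])/5+[280,192]
S=np.array([at_z(s,c-[0,60] if 0 else c,0.126) for c in (np.array([(137,88),(252,55)])/5+[280,192])]);print("bar side",S,S.mean(0),np.linalg.norm(S[1]-S[0]))
top4=np.array([(158,305),(238,303),(238,325),(157,325)])-[0,300]
S=np.array([at_z(s,c/5+[266,262],0.188) for c in top4]);print("grip side",S.round(4),S.mean(0))
# tab angle on the -? face: axle & tab crop px
for nm,p in(("axle",(200,178)),("tip",(205,226)),("tab",(188,241))): print(nm,np.array(p)/5+[266,262])
m=env.trace(t,"bar_top"); print([(x["score"],x["mask"].sum(),np.argwhere(x["mask"]).mean(0)[::-1]) for x in m])
```

```text
[[ 0.5476 -0.148   0.188 ]
 [ 0.5425 -0.1682  0.188 ]
 [ 0.5062 -0.162   0.188 ]
 [ 0.5092 -0.142   0.188 ]]
grip top [ 0.52636642 -0.15504407  0.188     ] sides [0.02078769 0.03684317 0.0202855  0.03885305]
gauge y-line heading -8.943400856297867
gauge y-line heading -9.588837698052325
x-line -104.20068341226329
bar [0.57610784 0.19531996 0.132     ] 0.06998840503286335 24.917121614944357
bolts [[0.5912 0.2542 0.106 ]
 [0.6296 0.1732 0.106 ]
 [0.5573 0.1391 0.106 ]
 [0.5195 0.22   0.106 ]] [0.5744104  0.19662997 0.106     ]
0.08964429288343377 115.38188157274668
0.08931514051416098 115.0388522974108
0.07993120635383319 25.210776869782336
0.07939617760974664 25.448310102180983
bar side [[0.5380556  0.18156703 0.126     ]
 [0.60287471 0.21175332 0.126     ]] [0.57046516 0.19666017 0.126     ] 0.07150335169062176
grip side [[ 0.5101 -0.1502  0.188 ]
 [ 0.5449 -0.1517  0.188 ]
 [ 0.5444 -0.1678  0.188 ]
 [ 0.5095 -0.1649  0.188 ]] [ 0.52722925 -0.15863106  0.188     ]
axle [306.  297.6]
tip [307.  307.2]
tab [303.6 310.2]
[(0.7, np.int64(213), array([ 99.83098592, 202.94835681])), (0.68, np.int64(238), array([247.50840336, 242.41596639]))]
```

Sizes and distances agree: the block measures 20×37 mm, the bar 70 mm and the bolt pattern 80×90 mm. The tab is on the −x side, so the gauge's +y heads about 170.5°, its x about 80.5°, and the bar about 25.2°. Next is an IK check for the whole chain, then the approach and grasp.

```bash
cat >> h.py <<'E'
G=np.array([0.5266,-0.1565]); BAR=np.array([0.575,0.1962]); HB=25.2
def tool(heading,tilt=0.,flip=0):
    """tool orientation: pointing down, gauge x at heading (deg), gauge turned by -tilt (deg) about its own +x"""
    a=np.r_[np.cos(np.radians(heading)),np.sin(np.radians(heading)),0]
    r=R.from_rotvec(-np.radians(tilt)*a)*R.from_euler('xyz',[-90,0,heading-90+180*flip],degrees=True)
    return r.as_euler('xyz',degrees=True)
E
python3 - <<'E'
from h import *
best=None
for fl in(0,1):
    print(fl,[None if q is None else np.round(q) for q in (env.inverse_kinematics([*G,0.147],tool(80.5,0,fl)),env.inverse_kinematics([*BAR,.3],tool(HB,0,fl)),env.inverse_kinematics([*(BAR+[-.02,.045]),.24],tool(HB,24,fl)))])
E
```

```text
0 [array([   0.,   19.,  -16.,   -0.,  -55., -100.]), array([ 34.,  18.,   5.,   0., -77., 171.]), array([ 49.,  21., -10.,  23., -70., 146.])]
1 [array([  0.,  19., -16.,   0., -55.,  80.]), array([ 34.,  18.,   5.,   0., -77.,  -9.]), array([ 49.,  21., -10.,  23., -70., -34.])]
```

Run:
```python
from h import *
o=tool(80.5,0,1)
s=env.read_state(); p=s["position"]
env.move_straight([p[0],p[1],.33],rate=.25)
env.goto([*G,.30],o); env.gripper_to(.6)
print(env.move_straight([*G,.147],rate=.12,force_limit=6))
f=env.grab_frame("side"); i=f["image"]; top=env.grab_frame("top")["image"]
a=cv2.resize(i[230:350,226:386],(400,300),interpolation=cv2.INTER_CUBIC); b=cv2.resize(top[195:315,326:486],(400,300),interpolation=cv2.INTER_CUBIC)
cv2.imwrite("pics/g1.png",np.hstack([a,b]))
s=env.read_state(); print(s["clock"],s["position"],s["force"])
```

```text
False
7.3917 [ 0.52705747 -0.15653549  0.1477681 ] [ 0.2570882  -0.02091501  0.09267178]
```

View pics/g1.png

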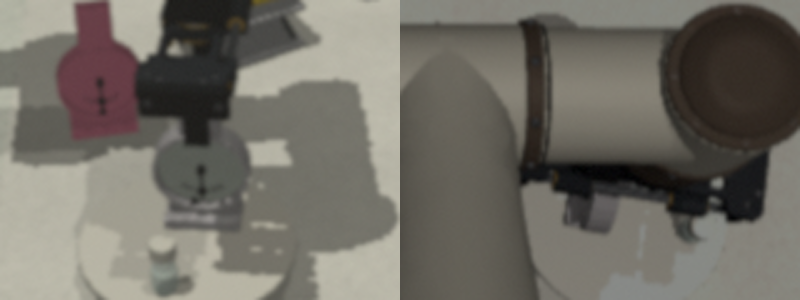

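The side view shows the fingers straddling the grip block of the grey gauge, and the vial is clear. I'll grip and lift, then hold the gauge high and square to the side camera to measure the tab angle and calibrate the tilt in air.

Run:
```python
from h import *
env.gripper_to(0,40); s=env.read_state(); print("open",s["opening"]*87)
env.move_straight([*G,.30],rate=.12); s=env.read_state(); print("open",s["opening"]*87,s["force"])
for P in([.52,-.38,.60],[.52,-.33,.60],[.52,-.33,.55],[.5,-.3,.5],[.5,-.25,.45]):
    if env.inverse_kinematics(P,tool(91,0,1)) is not None: break
print(P); env.goto(P,tool(91,0,1)); env.dwell(1.5)
f=env.grab_frame("side"); s=env.read_state(); print(s["clock"],s["position"],s["tool_rot"],s["force"])
g=proj(f,s["position"]-[0,0,.065]+[0,-.011,0])[0]; print(g)
np.savez("insp.npz",img=f["image"],g=g,pos=s["position"])
u,v=np.round(g).astype(int); cv2.imwrite("pics/i1.png",cv2.resize(f["image"][v-40:v+56,u-64:u+64],(800,600),interpolation=cv2.INTER_CUBIC))
print(u,v)
for n in("tab_mark","pointer_tip","gauge_foot"):
    print(n,[(round(d["score"],2),np.round(d["xyz"],3),proj(f,d["xyz"])[0].round(1)) for d in env.search_frame(f,n)])
```

```text
open 19.653167213961158
open 19.894319986891183 [ 0.2403617   0.32300877 -3.55460357]
[0.52, -0.38, 0.6]
12.425 [ 0.51998298 -0.37999781  0.60000554] [-9.00006818e+01 -8.24040536e-04 -1.79000436e+02] [-0.54947811 -0.27938892 -2.66783561]
[294.61705187 168.01701591]
295 168
tab_mark []
pointer_tip [(0.38, array([ 0.516, -0.387,  0.537]), array([291.6, 166. ]))]
gauge_foot [(0.87, array([0.425, 0.035, 0.064]), array([265.9, 261.3])), (0.59, array([ 0.516, -0.382,  0.545]), array([291.5, 159.7]))]
```

View pics/i1.png

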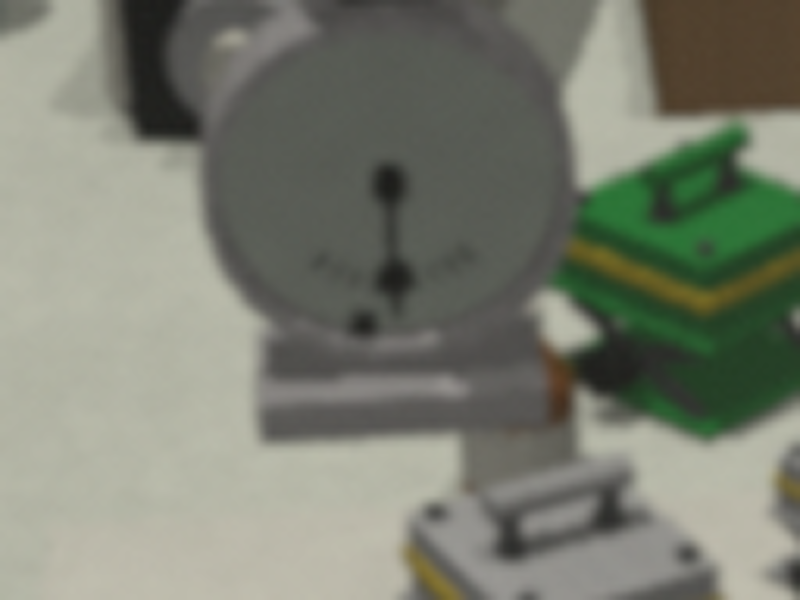

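```bash
cat >> h.py <<'E'
def dial_angle(f,axle_px,mark_px,heading,y0):
    """angle (deg, +y side positive) of a mark on the dial face plane, through point depth y0"""
    h=np.radians(heading); n=np.r_[np.cos(h),np.sin(h),0]; yd=np.r_[-np.sin(h),np.cos(h),0]
    def hit(px):
        p,d=ray(f,px); return p+d*((y0-p)@n)/(d@n)
    w=hit(mark_px)-hit(axle_px); return np.degrees(np.arctan2(w@yd,-w[2])),np.linalg.norm(w)
E
python3 - <<'E'
from h import *
f=env.grab_frame("side"); o=np.array([295-64,168-40])
y0=np.load("insp.npz")["pos"]-[0,.011,.065]
for n,m in(("bob",(396,278)),("tip",(399,312)),("tab",(363,323))):
    print(n,dial_angle(f,np.array((388,184))/6.25+o,np.array(m)/6.25+o,91,y0))
E
```

```text
bob (np.float64(-1.332347138829775), np.float64(0.024371637360052226))
tip (np.float64(-1.375653908913525), np.float64(0.03339238492034597))
tab (np.float64(12.471155530343543), np.float64(0.03666542455470665))
```

Tip radius comes out at 33.4 mm (34 expected) and the tab is 13.8° (0.24 rad) ahead of the pointer. I'll tilt by that in air and verify against the camera.

Run:
```python
from h import *
env.goto([.52,-.38,.60],tool(91,13.8,1)); env.dwell(1.8)
f=env.grab_frame("side"); s=env.read_state(); print(s["clock"],s["position"],s["tool_rot"],s["opening"]*87)
cv2.imwrite("pics/raw2.png",f["image"])
h=np.radians(13.8); r=R.from_euler('xyz',s["tool_rot"],degrees=True).as_matrix()
g=proj(f,s["position"]+r[:,1]*.065+[0,-.011,0])[0]
u,v=np.round(g).astype(int); print(u,v)
cv2.imwrite("pics/i2.png",cv2.resize(f["image"][v-40:v+56,u-64:u+64],(800,600),interpolation=cv2.INTER_CUBIC))
```

```text
14.8917 [ 0.519982   -0.38002077  0.60001467] [ -89.99842668   13.80199446 -178.99936055] 19.516836489355345
305 166
```

View pics/i2.png

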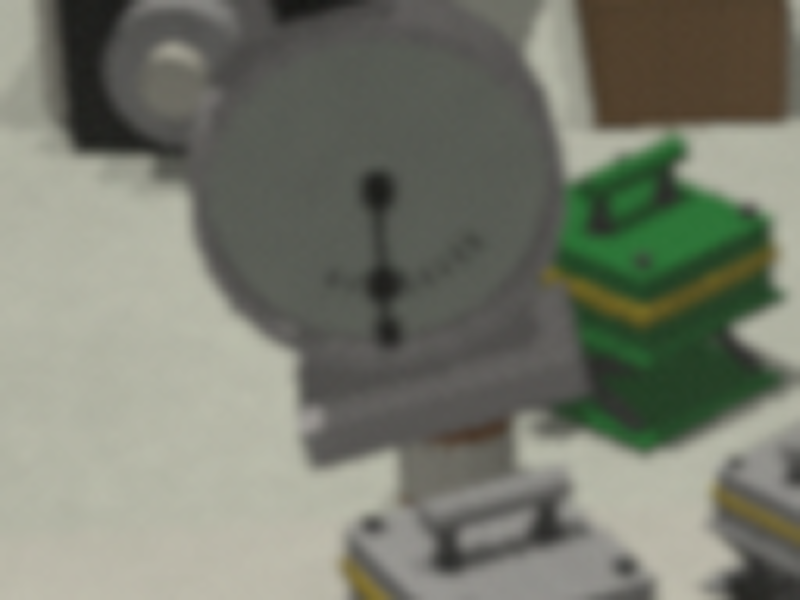

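The needle bob (383,285) and tab (389,333) are both in line with the axle (377,188). The overshoot is about 0.02 rad, so I'll use a tilt of 13.3°. Now to carry the gauge to the bar, stand it there upright and check.

```bash
cat >> h.py <<'E'
L=0.1118
def bar_pose(tilt,d,xy=BAR):
    h=np.radians(HB);a=np.radians(tilt);yd=np.r_[-np.sin(h),np.cos(h),0]
    n=np.cos(a)*np.r_[0,0,1]+np.sin(a)*yd
    return np.r_[xy,.126-d]+(.008+L)*n
E
python3 - <<'E'
from h import *
P=bar_pose(0,.005); o=tool(HB,0,1)
env.goto([P[0],P[1],.37],o); env.move_straight([P[0],P[1],P[2]+.012],rate=.15)
env.dwell(.3); f0=env.read_state()["force"]
print(env.move_straight(P,rate=.03,force_limit=9)); env.dwell(.5)
s=env.read_state(); print(s["clock"],P,s["position"],s["force"]-f0,s["opening"]*87)
im=[]
for n in("side","top"):
    f=env.grab_frame(n); u,v=np.round(proj(f,[*BAR,.15])[0]).astype(int); im.append(cv2.resize(f["image"][v-40:v+40,u-40:u+40],(400,400),interpolation=cv2.INTER_CUBIC)); print(u,v)
    print([(round(d["score"],2),np.round(d["xyz"],3)) for d in env.search_frame(f,"gauge_mid")])
cv2.imwrite("pics/b1.png",np.hstack(im))
E
```

```text
False
19.4 [0.575  0.1962 0.2408] [0.5752443  0.19627624 0.24101196] [2.1386313  0.35945767 2.35659615] 19.684000081291487
320 199
[(0.84, array([0.423, 0.03 , 0.064])), (0.79, array([0.577, 0.183, 0.191]))]
246 241
[(0.68, array([0.567, 0.193, 0.153])), (0.61, array([0.422, 0.035, 0.089]))]
```

View pics/b1.png

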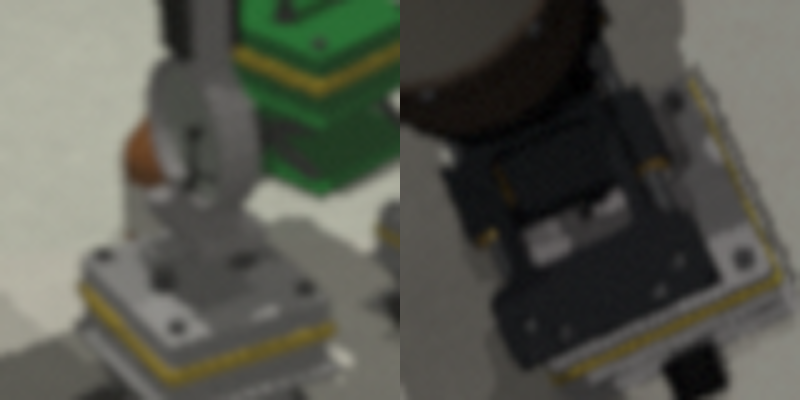

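The side crop shows the gauge standing on the bar in mid-cell, its face along the bar. The upward force has risen by about 2.4 N, roughly 3.4 mm of travel. I'll press about 1 mm more and rock to 13.3° in small steps about the bar centre.

Run:
```python
from h import *
env.move_straight(bar_pose(0,.006),rate=.02); env.dwell(.4); print(env.read_state()["force"])
for t in(4.5,9,13.3):
    env.move_straight(bar_pose(t,.006),tool(HB,t,1),rate=.03); s=env.read_state(); print(t,s["position"].round(4),s["tool_rot"].round(2),s["force"].round(2))
env.dwell(2); s=env.read_state(); print(s["clock"],s["force"],s["wrist_torque"],s["opening"]*87)
im=[]
for n in("side","top"):
    f=env.grab_frame(n); u,v=np.round(proj(f,[*BAR,.16])[0]).astype(int); im.append(cv2.resize(f["image"][v-30:v+30,u-30:u+30],(400,400),interpolation=cv2.INTER_CUBIC)); print(u,v)
    cv2.imwrite(f"pics/end_{n}.png",f["image"])
cv2.imwrite("pics/b2.png",np.hstack(im))
```

```text
[2.07500329 0.5701704  1.34716871]
4.5 [0.5707 0.2047 0.2394] [-89.96   4.49 115.23] [ 0.75 -0.33  0.79]
9 [0.5668 0.2129 0.2383] [-89.95   8.97 115.2 ] [-0.12 -0.62  1.27]
13.3 [0.5631 0.2208 0.2366] [-89.95  13.27 115.19] [ 0.63 -0.37  2.08]
23.6333 [-1.59056613 -1.25488754  0.03342204] [-0.19563236  0.73181388 -0.10100019] 19.704636101993714
320 195
246 240
```

View pics/b2.png

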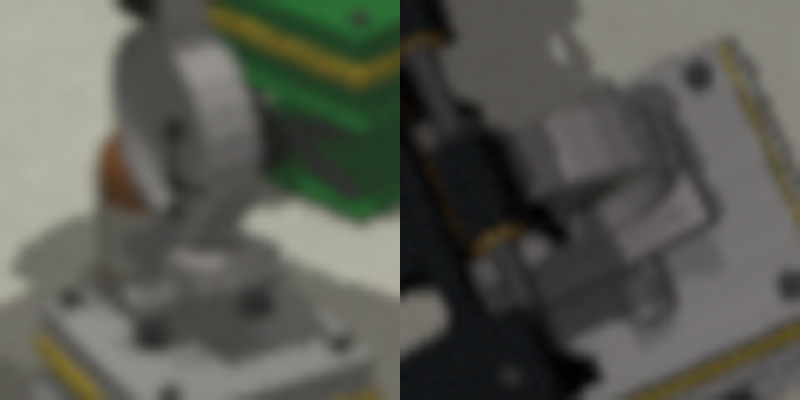

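The gauge is leaned over as planned, with the foot on the bar and the dial seen obliquely. I'll average the noisy force and overlay the model (foot outline, bar, axle, plumb tab) on a zoom for one last check.

Run:
```python
from h import *
F=[]
for _ in range(15): env.dwell(.1); F.append(env.read_state()["force"])
s=env.read_state(); print("F",np.mean(F,0).round(2),np.std(F,0).round(2),s["clock"],np.abs(s["qvel"]).max())
r=R.from_euler('xyz',s["tool_rot"],degrees=True).as_matrix()
n=-r[:,1]; h=np.radians(HB); gx=np.r_[np.cos(h),np.sin(h),0]; gy=np.cross(n,gx)
ft=s["position"]-L*n; print("foot",ft, "tilt",np.degrees(np.arccos(n[2])))
S=10; im=[]
for nm in("side","top"):
    f=env.grab_frame(nm); u,v=np.round(proj(f,[*BAR,.165])[0]).astype(int)
    a=cv2.resize(f["image"][v-28:v+32,u-20:u+20],(400,600),interpolation=cv2.INTER_CUBIC)
    a=cv2.convertScaleAbs(a,alpha=1.7); b=a.copy()
    pp=lambda P:(((proj(f,P)-[u-20,v-28]+.5)*S)).astype(np.int32)
    cv2.polylines(b,[pp([ft+i*.02*gx+j*.035*gy for i,j in((1,1),(1,-1),(-1,-1),(-1,1))])],1,(0,255,0),1)
    d=.005; cv2.polylines(b,[pp([np.r_[BAR,.134-d]+k*.035*gx for k in(-1,1)])],0,(0,0,255),1)
    ax=ft+.06*n-.011*gx
    cv2.polylines(b,[pp([ax,ax-[0,0,.034],ax-[0,0,.042]])],0,(255,255,0),1)
    im+= [a,b] if nm=="side" else [b]
cv2.imwrite("pics/c1.png",np.hstack(im[:2])); cv2.imwrite("pics/c2.png",im[2])
```

```text
F [-1.75 -1.16  1.4 ] [0.4  0.46 0.49] 25.2333 0.0815132389551754
foot [0.5741782  0.19785356 0.1277868 ] tilt 13.300345094470797
```

View pics/c1.png

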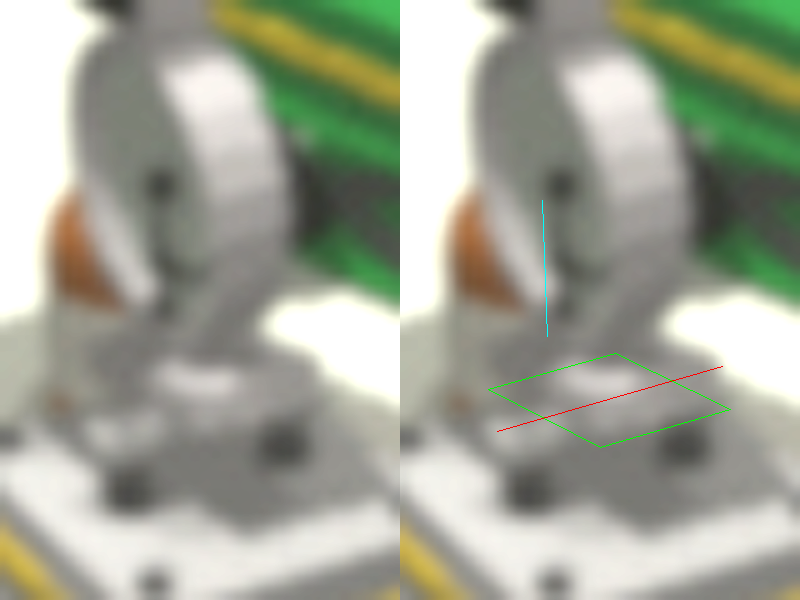

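View pics/c2.png

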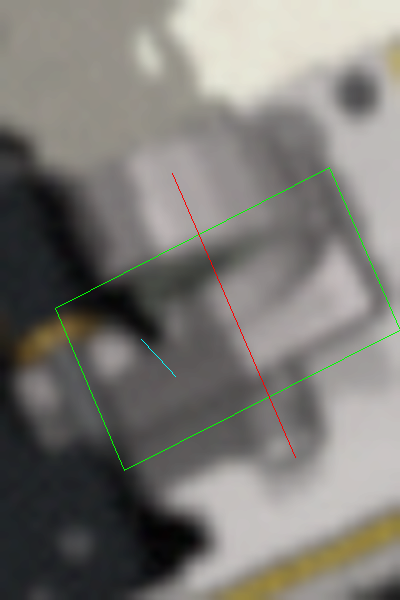

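The checks agree:
- **Bar depth:** foot height from kinematics gives about 6 mm of travel. The force change of 4–5 N also gives about 6–7 mm.
- **Foot position:** the foot overlay matches relative to the bar within about 4 mm.
- **Pointer:** axle (162,185), needle and tab (167,305) lie on one plumb line.

Handing in.

Run:
```python
from h import *
s=env.read_state(); print(s["clock"],s["opening"]*87,s["force"]); print(env.close_job())
```

```text
25.3333 19.815531732053042 [-3.00133133 -1.18016868  1.40259309]
the job is handed in; nothing more can be done
None
```

I lifted the grey gauge off the turntable and stood it upright on the bar of the large grey flow cell. I then rocked it 13.3° to bring its pointer to the tab, and handed in at 25.3 s while still gripping it; no verdict was reported.

- **Tilt:** in air and square to the side camera, the tab was 13.8° from the pointer. A test tilt of 13.8° overshot by about 0.02 rad, so I used 13.3°. On the bar, needle and tab lined up within about 1 mm, though that view is oblique and coarse.
- **Bar:** pressed about 6 mm by kinematics, and 6–7 mm by a noisy force reading. Earlier, standing upright, force gave 3.4 mm against 5 mm commanded. All are within 1.5–10 mm.
- **Position:** the foot is centred on the bar within about 4 mm.
- **Disagreement:** the side-camera overlay sat about 2 px (roughly 5 mm) off the seen axle, more than the stated calibration error, but inside the 18 mm tolerance. A sideways force of about 2 N (3.2 N at the last reading) also remained.
- **Bystanders:** I took no final picture check of the vial, flask, sample or tray. The arm's planned paths stayed clear of them.

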